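# Copy a welded rib's slant with a sliding bevel

### The arm

A 7-joint arm with a two-finger parallel gripper is mounted at the origin on the work surface. World frame = base frame: x ahead of the robot, y to its left, z up, the work surface at z = 0. Lengths are in m, angles in rad, forces in N, time in s.
With the tool pointing down it reaches from about 0.425 to 0.875 m from the base axis. Payload 4.7 kg.
Tool frame: the origin (TCP) lies midway between the tips of the shut fingers; the grasp point (between the pads) lies 19 mm behind it (ctrl.grip_point_offset is the distance from the TCP to the grasp point, in m); z points along the fingers, y is the line along which they close (so a half turn about z gives the same grasp; the last joint's range is limited). The gripper opens to 87 mm and grips with 3 to 60 N. Pads are 19 mm wide; open, the fingers measure 117 mm over their backs; the gripper's body (75 mm by 190 mm) begins 51 mm behind the grasp point.
Start: joints at [1.321, 0.321, -0.07, 1.45, 0.023, 1.371, -0.057], TCP at [0.169, -0.628, 0.223] pointing down, gripper open.
Joint ranges: [-2.86, 2.86], [-0.3, 2.09], [-1.38, 1.24], [0.06, 2.45], [-1.56, 4.7], [0.09, 2.05], [-2.69, 2.69]. Speed limits (rad/s): [2.57, 2.57, 3.14, 3.14, 3.14, 3.14, 3.14].

### API

Orientations are given as a rotation vector (axis times angle).
In Python, from bench import ctrl gives the robot as it stands.
- The arm moves only by the tool move_arm, never from a script. Its argument "increments" is text: rows parted by semicolons, each of 7 numbers parted by spaces: the shift along the world's x, y, z in mm, then the turn, a rotation vector about the world's x, y, z in degrees, then the closure in counts, from 0 (fully open) to 255 (shut). A call has exactly 8 rows; each row shifts and turns the commanded pose from where the row before left it; what a row does not reach is not made up. A row lasts 1/12 s, in which the tool goes at most 41.7 mm and 7.16 degrees, less where a joint would pass 70% of its speed; a pose out of reach is approached as far as the arm can. A call with a gripper value outside its range is refused whole. The fingers move at their own pace and stop on an object; "grip_force" is the grip in N (left out, the last holds). Time passes only in rows, so rows that do not move let the fingers close, or fill a call up. It gives the time, the measured TCP pose, the force, the opening and the grip force at its end, in the units of the state.
- ctrl.get_state(): the state, without advancing time (a new reading comes with each control period).
- ctrl.get_image(name): name is "scene" or "top" or "wrist"; returns a dict with "frame" (420x560x3 uint8, red, green, blue), "depth" (420x560 float32, m along the optical axis (not along the pixel's ray), 0 where there is no reading), "fx", "fy", "cx", "cy" (pixels), "position" and "orientation" of the camera in the world. Camera axes: x right, y down, z forward; pixel columns grow to the right and rows downward; lengths in m; the calibration is good to about 2 mm. A picture is of the moment at which its call begins.
- ctrl.close_job(): hands the job in; it is judged then, once.
Trained networks look in a picture, given as the dict that the camera call returned (one of the last four; its "shot" number tells which), for a name from the list of things; names that differ only in an ending like _2 or _b are one class to them, and where a whole thing is asked for, a point or a joint stands for the part that bears it (a point fixed in the world has none). Each returns a list of dicts, best first, with "score" (0 to 1); they miss things now and then, are a little off and sometimes report something else, mostly with a low value. They report only what shows in the picture. A call takes as long as a camera call. They do not tell look-alikes from the thing itself.
- ctrl.find_in(target, picture): "centre" ([x, y, z] in m, in world coordinates, good to about 4 mm: the middle of the surface that is visible of it).
- ctrl.silhouettes(target, picture): "region" (420x560 bool, what is visible of it).
The state is a dict: "time": time; "joint_positions": joint angles; "qd": joint speeds; "joint_torque": joint torques, N m; "position": TCP position; "tool_rot": TCP orientation; "ft_force": force on the tool from outside, world axes, zero at the start; "torque": the same for the moment, N m; "grip_width": opening from 0.0 (shut) to 1.0 (fully open); "grip_force": force on a finger pad.
Only numpy, scipy, OpenCV 4.12 (cv2) and the standard library are available. Lean on these libraries where they do the work, as an engineer would, in place of code of your own. Each camera call takes 0.05 s, during which the arm holds its last target. There are 200 camera calls.

### The job

Slide the bevel along its rail until its hinged blade is pressed home flat along the side of the clamped tube, firmly but not forced (5 to 15 N on the tube), and push the lock lever fully down while the blade sits flush there. Then draw the locked bevel all the way back to the stop block on the loose tube's side and slide the loose tube gently along the sheet until it lies flat against the blade, so that both tubes have the same slant. Leave the other things alone and let go at the end.

Things in the scene. Friction and masses are not known exactly. Their poses are not given: they have to be found in the camera images.
- jig: Fixed dark steel sheet 240 x 480 x 8 mm (jig x -45..195, y -220..260 mm; top at z = 8 mm) with a straight rail (30 mm wide, top at z = 23 mm) along its y axis at x = 0 and stop blocks on it at y = -83 and 244 mm. Origin on the table under the rail, z up; +x points from the rail over the sheet, +y along the rail towards the clamped tube.
- carriage (a joint): Position (m) of the bevel's carriage along the rail: 0 at the stop on the -y side of the jig, growing to 0.26 towards +y. It slides with about 5 N of friction and stays where left. The carriage is a grey block 50 x 50 mm, top at z = 42 mm.
- carriage_grip (a point): Middle of the top of the dark upright grip post on the carriage, at z = 78 mm. The post is 14 mm thick along the rail (jig y), 26 mm along jig x, 36 mm tall, standing on the carriage's top (z = 42 mm). Its axes are those of the jig.
- blade: Bevel blade on edge, 8 mm thick, z 12-29 mm. Origin: hinge axis at z = 0, 83 mm in jig +x of the post; x runs to the tip (115 mm), tail 34 mm behind, faces at y = +-4. Turns -0.1 to 0.9 rad from jig x to +y, 0.25 N m friction, till locked. Starts leaning more to +y than the clamped tube: slid to +y, it meets the tube's far end, swings back till flat, then stops hard. Hub r 16, z 31-37.
- lever (a joint): Angle (rad) of the lock lever: 0 raised (unlocked, sloping up at 0.6 rad from level), 0.6 fully down (level, blade locked). It stays where left; its shoe grips the hub from 0.15 rad on, stiffest near 0.4, then goes over centre on to a hard stop; 5 to 10 N at the pad push it home. Its axle is level, along jig x, at z = 52 mm, 83 mm in jig +x and 10 mm in +y of the post's centre.
- lever_pad (a point): Middle of the top of the lever's black end pad (22 mm long, 24 mm wide), 62 mm along the lever and 8 mm above its axle line; it moves in an arc, down and to jig +y; when locked it is at z = 60 mm. The lever points in jig +y.
- rib_fixed: Clamped square tube, 20 x 20 x 110 mm, fixed on the +y part of the sheet, with a small toggle clamp on its +y side. Origin at the centre of its underside (z = 8 mm); x along the tube, away from the rail; its -y face (10 mm from the axis) is the one the blade must lie against. Slant 0.1 to 0.45 rad from jig x towards +y.
- rib_loose: A like square tube, 20 x 20 x 110 mm, 0.11 to 0.23 kg, lying loose on the sheet in its -y part. Origin at the centre of its underside (z = 8 mm); x along the tube, away from the rail. It is to lie with its +y face against the blade's -y face, alongside the blade, its centre between hinge and tip (at most 90 mm from the hinge).
- wrench: Loose combination wrench, 180 mm, lying on the table to the right of the jig. Bystander.
- spray_can: Loose grey can, radius 30 mm, 170 mm tall, standing to the right of the jig. Bystander; origin at its foot.
- nut_tin: Loose open steel tin with nuts, 90 x 70 x 35 mm, standing to the left of the jig. Bystander; origin under its centre.
Not all that is in view belongs to the job. There is more than one size of the rib_loose; the job needs the largest.

How it is judged:
By the outcome, as a careful person would: the job done as asked, in the order asked, and still so for the second after the job is handed in, with the robot touching nothing.
It also fails if it takes over 70 s, if anything falls off the work surface, if the arm or the gripper's body presses on something with over 40 N, if the wrist force passes 120 N, or if a joint passes its speed limit or range.

## Working session

There is one attempt and no reset: what is moved stays moved. The work goes in short steps, Python scripts to look and compute and a tool call to move; the robot and the scene stay as the last step left them, time stands still between calls to the robot, and variables do not carry over. Pictures are saved under pics/ and viewed, at most 10 in all, crops included, and the job is handed in when it is done.

Besides the shell and the picture viewer there is one more tool, called as a command line: name --argument value ..., lists and objects as JSON in quotes. move_arm: Moves the arm, as the interface text tells. Its arguments: {"type":"object","properties":{"increments":{"type":"string"},"grip_force":{"type":"number"}},"required":["increments"]}

```bash
mkdir -p pics; ls
cat > h.py <<'E'
import numpy as np,cv2
from scipy.spatial.transform import Rotation as R
from bench import ctrl
def rot(o):
    o=np.array(o,float)
    return o if o.shape==(3,3) else (R.from_rotvec(o).as_matrix() if o.size==3 else R.from_quat(o).as_matrix())
def cloud(p):
    d=p['depth'];v,u=np.indices(d.shape)
    c=np.stack([(u-p['cx'])/p['fx']*d,(v-p['cy'])/p['fy']*d,d],-1)
    return c@rot(p['orientation']).T+np.array(p['position'])
def save(p,n): cv2.imwrite('pics/'+n+'.png',p['frame'][:,:,::-1])
E
python3 - <<'E'
from h import *
for n in ['top','scene']:
    p=ctrl.get_image(n); save(p,n+'0'); C=cloud(p)
    print(n,np.round(p['position'],3),p['orientation'])
    for t in ['jig','carriage','carriage_grip','blade','lever','lever_pad','rib_fixed','rib_loose','wrench','spray_can','nut_tin']:
        print(t,[(np.round(r['centre'],3).tolist(),round(r['score'],2)) for r in ctrl.find_in(t,p)])
        if t in('rib_fixed','rib_loose','blade','carriage'):
            for s in ctrl.silhouettes(t,p):
                m=s['region']&(p['depth']>0); q=C[m]
                rc=cv2.minAreaRect((q[:,:2]*1000).astype(np.float32)); print('   sil',round(s['score'],2),m.sum(),np.round(rc[0]),np.round(rc[1]),round(rc[2],1),np.round(np.median(q[:,2]),3),'px',np.argwhere(m).mean(0).round())
s=ctrl.get_state();print(s)
E
```

```text
pics
top [ 0.529 -0.018  1.334] [-2.15927685  2.19647151 -0.0754669 ]
jig [([0.573, 0.042, 0.007], 0.64)]
carriage [([0.574, 0.105, 0.083], 0.58)]
   sil 0.71 729 [568.  84.] [207.  82.] 42.3 0.048 px [234. 257.]
carriage_grip [([0.554, 0.058, 0.043], 0.56)]
blade [([0.571, 0.106, 0.083], 0.7), ([0.608, 0.088, 0.032], 0.65)]
   sil 0.42 111 [608.  91.] [142.  19.] 54.8 0.03 px [212. 247.]
lever [([0.571, 0.106, 0.082], 0.65), ([0.556, 0.056, 0.038], 0.25)]
lever_pad [([0.569, 0.102, 0.082], 0.66)]
rib_fixed [([0.568, 0.233, 0.03], 0.62)]
   sil 0.56 371 [566. 236.] [106.  61.] 32.5 0.031 px [227. 204.]
rib_loose [([0.664, -0.095, 0.03], 0.71), ([0.734, -0.252, 0.019], 0.44)]
   sil 0.7 128 [798. -39.] [17. 79.] 72.0 0.016 px [151. 292.]
   sil 0.6 276 [665. -95.] [110.  24.] 30.7 0.029 px [194. 311.]
   sil 0.43 155 [ 737. -250.] [18. 89.] 53.1 0.016 px [171. 362.]
wrench [([0.482, -0.423, 0.007], 0.77), ([0.565, 0.231, 0.026], 0.4)]
spray_can [([0.629, -0.429, 0.158], 0.57)]
nut_tin [([0.57, 0.419, 0.009], 0.71)]
scene [ 1.311 -0.098  0.878] [-1.8952639  -1.66072821  0.65627726]
jig
[... 995 characters left out ...]
ime': 1.6, 'joint_positions': array([ 1.32111708,  0.32100193, -0.07010907,  1.45049453,  0.02261614,
        1.37082101, -0.05688663]), 'qd': array([-0.00140329,  0.00022541, -0.00015928,  0.00120806,  0.00037892,
       -0.00145874,  0.00172372]), 'joint_torque': array([-7.25258524e-04, -4.91088653e+01, -4.03708750e-01, -3.12761593e+01,
       -6.38087536e-02,  3.34666972e-02, -9.37280333e-06]), 'position': array([ 0.16945429, -0.62753836,  0.2225881 ]), 'tool_rot': array([ 3.11422911e+00,  4.13202602e-01, -7.67855868e-05]), 'ft_force': array([ 0.32055887,  0.01141663, -0.30428813]), 'torque': array([0.01922822, 0.01726512, 0.00290174]), 'grip_force': 0.0, 'grip_width': 1.0013204440769512}
```

Run:
```python
import cv2,numpy as np
a=cv2.imread('pics/scene0.png')[120:340,140:420];b=cv2.imread('pics/top0.png')[110:330,150:410]
cv2.imwrite('pics/s1.png',cv2.resize(a,(763,600),interpolation=cv2.INTER_CUBIC));cv2.imwrite('pics/t1.png',cv2.resize(b,(709,600),interpolation=cv2.INTER_CUBIC))
```

```text
(no output)
```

View pics/s1.png

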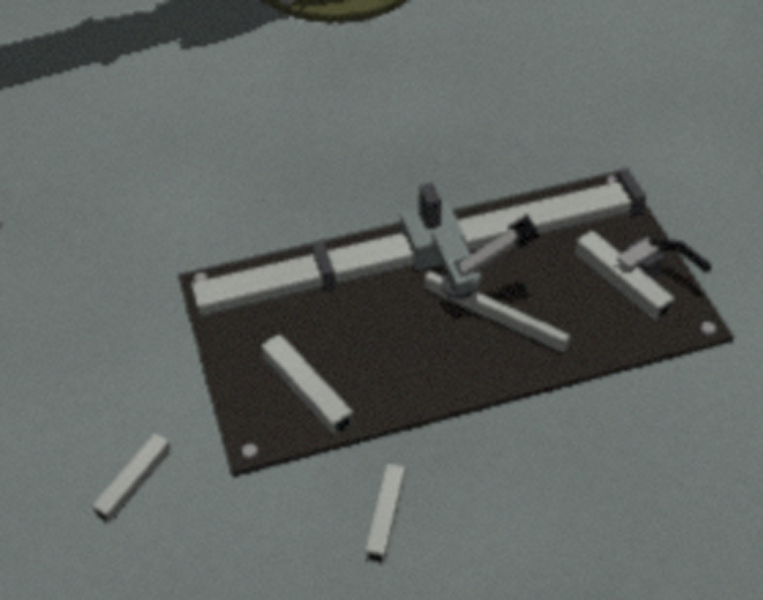

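View pics/t1.png

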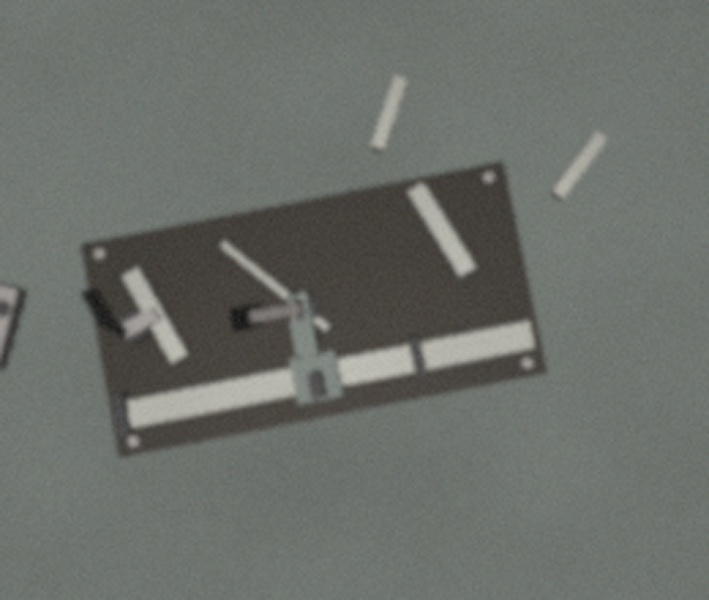

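```bash
cat >> h.py <<'E'
def plane(p,uv,z):
    uv=np.atleast_2d(np.array(uv,float));r=np.c_[(uv[:,0]-p['cx'])/p['fx'],(uv[:,1]-p['cy'])/p['fy'],np.ones(len(uv))]@rot(p['orientation']).T
    o=np.array(p['position']);return o+r*((z-o[2])/r[:,2])[:,None]
E
python3 - <<'E'
from h import *
for n in ['top','scene']:
    p=ctrl.get_image(n);g=p['frame'].max(2).astype(np.uint8);C=cloud(p)
    m=((cv2.GaussianBlur(g,(3,3),0)<85)&(abs(C[:,:,2]-.008)<.012)).astype(np.uint8)
    m=cv2.morphologyEx(m,cv2.MORPH_OPEN,np.ones((5,5)))
    k,l,st,_=cv2.connectedComponentsWithStats(m);i=1+np.argmax(st[1:,4])
    m=cv2.morphologyEx((l==i).astype(np.uint8),cv2.MORPH_CLOSE,np.ones((25,25)))
    v,u=np.nonzero(m);q=plane(p,np.c_[u,v],.008)[:,:2]*1000
    rc=cv2.minAreaRect(q.astype(np.float32));print(n,rc)
    # tops z>60mm : post and pad
    for lo,hi in((.066,.09),(.038,.05)):
        mm=(C[:,:,2]>lo)&(C[:,:,2]<hi)&(C[:,:,0]>.4)&(C[:,:,0]<.75)&(abs(C[:,:,1]-.05)<.2)
        k,l,st,ce=cv2.connectedComponentsWithStats(mm.astype(np.uint8))
        for j in range(1,k):
            if st[j,4]>5: print(lo,st[j,4],ce[j].round(),(np.median(C[l==j],0)*1000).round())
E
```

```text
top ((614.070068359375, 55.792938232421875), (173.86155700683594, 478.7514953613281), 10.228959083557129)
0.066 80 [246. 225.] [574.  97.  79.]
0.066 48 [265. 251.] [499.  44.  79.]
0.038 6 [260. 221.] [588.  60.  42.]
0.038 9 [265. 225.] [575.  45.  39.]
0.038 66 [201. 228.] [569. 234.  41.]
0.038 230 [265. 248.] [510.  45.  43.]
scene ((611.2456665039062, 52.0643310546875), (196.9423828125, 483.8104248046875), 9.809917449951172)
0.066 64 [297. 192.] [503.  40.  77.]
0.066 126 [325. 208.] [576. 101.  80.]
0.038 227 [299. 206.] [513.  40.  42.]
0.038 66 [374. 212.] [570. 231.  40.]
```

move_arm --increments "28 28 0 0 0 -1 0;28 28 0 0 0 -1 0;28 28 0 0 0 -1 0;28 28 0 0 0 -1 0;28 28 0 0 0 -1 0;28 28 0 0 0 0 0;28 28 0 0 0 0 0;28 28 0 0 0 0 0"

```text
time: 2.37
position: [0.3946, -0.402, 0.2229]
tool_rot: [3.129, 0.277, 0.0]
ft_force: [0.4, -0.7, -0.8]
grip_width: 0.996
grip_force: 0.0
```

move_arm --increments "9 37 0 0 0 0 0;9 37 0 0 0 0 0;9 37 0 0 0 0 0;9 37 0 0 0 0 0;9 37 0 0 0 0 0;9 37 0 0 0 0 0;9 37 0 0 0 0 0;9 37 0 0 0 0 0"

```text
time: 3.03
position: [0.4656, -0.1057, 0.223]
tool_rot: [3.128, 0.277, 0.001]
ft_force: [0.7, -0.3, 0.5]
grip_width: 1.001
grip_force: 0.0
```

move_arm --increments "9 37 0 0 0 0 0;9 37 0 0 0 0 0;9 37 0 0 0 0 0;9 37 0 0 0 0 0;0 0 0 0 0 0 0;0 0 0 0 0 0 0;0 0 0 0 0 0 0;0 0 0 0 0 0 0"

```text
time: 3.7
position: [0.5014, 0.0388, 0.2225]
tool_rot: [3.129, 0.273, -0.001]
ft_force: [-0.7, 0.2, 0.2]
grip_width: 1.0
grip_force: 0.0
```

Run:
```python
from h import *
s=ctrl.get_state();print(s['position'],s['tool_rot'],s['ft_force'],s['time'])
p=ctrl.get_image('wrist');save(p,'w0');C=cloud(p)
print(p['position'],p['orientation'])
def rect(m):
    q=(C[m][:,:2]*1000).astype(np.float32);rc=cv2.minAreaRect(q);return np.round(rc[0],1),np.round(rc[1],1),round(rc[2],1)
ok=p['depth']>0
for lo,hi in((.072,.084),(.038,.046),(.020,.0255),(.025,.033),(.031,.04)):
    mm=ok&(C[:,:,2]>lo)&(C[:,:,2]<hi);mm=cv2.morphologyEx(mm.astype(np.uint8),cv2.MORPH_OPEN,np.ones((3,3)))
    k,l,st,ce=cv2.connectedComponentsWithStats(mm)
    for j in range(1,k):
        if st[j,4]>150: print(lo,hi,st[j,4],ce[j].round(),rect(l==j),(np.median(C[l==j],0)*1000).round())
```

```text
[0.50135645 0.03877693 0.22247126] [ 3.12890796e+00  2.73163752e-01 -6.39138990e-04] [-0.67667366  0.16578704  0.1553563 ] 3.7
[0.57470587 0.05135121 0.38477967] [ 2.23583732 -1.87708087 -0.25830871]
0.072 0.084 290 [240. 116.] (array([573.9,  93.2]), array([11.9, 20.4]), 10.0) [574.  93.  78.]
0.072 0.084 358 [281. 199.] (array([498.8,  40.6]), array([26.6, 13.5]), 9.9) [499.  41.  78.]
0.038 0.046 762 [111.  98.] (array([567.7, 235.6]), array([21.4, 49.3]), 19.3) [568. 235.  40.]
0.038 0.046 1495 [282. 183.] (array([507.1,  42.1]), array([49.7, 49.9]), 10.0) [511.  43.  42.]
0.02 0.0255 1690 [337. 182.] (array([518.3, -23.3]), array([30.7, 80. ]), 10.8) [519. -23.  23.]
0.02 0.0255 2476 [433. 181.] (array([ 538.8, -135.8]), array([ 30.5, 118.2]), 10.4) [ 539. -134.   23.]
0.02 0.0255 3891 [182. 182.] (array([486. , 158.4]), array([ 34. , 183.6]), 11.7) [486. 160.  23.]
0.025 0.033 2290 [435.  57.] (array([664.9, -96.7]), array([110.4,  21.5]), 30.8) [668. -95.  28.]
0.025 0.033 695 [238.  63.] (array([624.7, 108.2]), array([91.1,  8. ]), 50.2) [627. 110.  29.]
0.025 0.033 1915 [133.  90.] (array([576.7, 217.6]), array([110.5,  21.1]), 29.6) [583. 217.  28.]
0.031 0.04 177 [115. 111.] (array([554.1, 234.6]), array([ 7.5, 22.8]), 30.2) [555. 234.  34.]
0.031 0.04 424 [378. 183.] (array([526.3, -68.2]), array([43.9, 12.5]), 9.8) [527. -68.  34.]
0.031 0.04 447 [ 97. 185.] (array([468.6, 253.6]), array([44.1, 13.4]), 10.4) [469. 253.  34.]
```

View pics/w0.png

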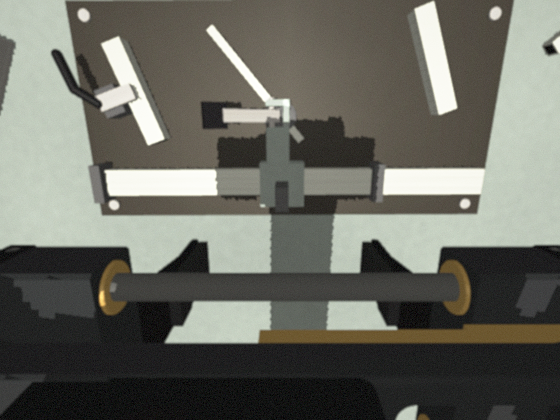

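move_arm --increments "-2.5 2 -30 0 0 0 60;0 0 -35 0 0 0 60;0 0 -35 0 0 0 60;0 0 -32 0 0 0 60;0 0 -25 0 0 0 60;0 0 -15 0 0 0 60;0 0 0 0 0 0 60;0 0 0 0 0 0 60" --grip_force 25

```text
time: 4.42
position: [0.4985, 0.0414, 0.0502]
tool_rot: [-3.129, -0.274, 0.003]
ft_force: [-0.5, -0.1, 0.0]
grip_width: 0.764
grip_force: 0.0
```

move_arm --increments "0 0 0 0 0 0 255;0 0 0 0 0 0 255;0 0 0 0 0 0 255;0 0 0 0 0 0 255;0 0 0 0 0 0 255;0 0 0 0 0 0 255;0 0 0 0 0 0 255;0 0 0 0 0 0 255"

```text
time: 5.08
position: [0.499, 0.0425, 0.0506]
tool_rot: [3.129, 0.277, 0.0]
ft_force: [-0.2, 0.7, 0.2]
grip_width: 0.244
grip_force: 0.0
```

move_arm --increments "0 0 0 0 0 0 255;0 0 0 0 0 0 255;0 0 0 0 0 0 255;0 0 0 0 0 0 255;-0.5 3 0 0 0 0 255;-1.1 6 0 0 0 0 255;-1.8 10 0 0 0 0 255;-1.8 10 0 0 0 0 255"

```text
time: 5.75
position: [0.4941, 0.0693, 0.0506]
tool_rot: [3.127, 0.274, 0.0]
ft_force: [1.1, -5.4, -0.3]
grip_width: 0.16
grip_force: 25.0
```

move_arm --increments "-1.8 10 0 0 0 0 255;-1.8 10 0 0 0 0 255;-1.8 10 0 0 0 0 255;-1.8 10 0 0 0 0 255;-1.8 10 0 0 0 0 255;-1.4 8 0 0 0 0 255;-0.9 5 0 0 0 0 255;-0.7 4 0 0 0 0 255"

```text
time: 6.42
position: [0.4818, 0.1376, 0.0506]
tool_rot: [3.127, 0.277, -0.0]
ft_force: [1.8, -7.3, 2.3]
grip_width: 0.158
grip_force: 25.0
```

move_arm --increments "-0.7 4 0 0 0 0 255;-0.7 4 0 0 0 0 255;-0.7 4 0 0 0 0 255;-0.6 3.5 0 0 0 0 255;-0.5 3 0 0 0 0 255;-0.5 3 0 0 0 0 255;-0.4 2.5 0 0 0 0 255;-0.4 2 0 0 0 0 255"

```text
time: 7.08
position: [0.4775, 0.1617, 0.0506]
tool_rot: [3.126, 0.274, -0.002]
ft_force: [0.6, -8.5, 2.7]
grip_width: 0.156
grip_force: 25.0
```

```bash
cat > look.py <<'E'
from h import *
import sys
s=ctrl.get_state();print(s['position'].round(4),s['ft_force'].round(1),round(s['time'],2))
for n in sys.argv[1:]:
    p=ctrl.get_image(n);C=cloud(p);ok=p['depth']>0;save(p,n+'_%d'%(s['time']*100))
    for lo,hi in((.072,.084),(.058,.064),(.025,.033)):
        mm=ok&(C[:,:,2]>lo)&(C[:,:,2]<hi);mm=cv2.morphologyEx(mm.astype(np.uint8),cv2.MORPH_OPEN,np.ones((3,3)))
        k,l,st,ce=cv2.connectedComponentsWithStats(mm)
        for j in range(1,k):
            if st[j,4]>100:
                m=l==j;rc=cv2.minAreaRect((C[m][:,:2]*1000).astype(np.float32));print(n,lo,hi,st[j,4],ce[j].round(),np.round(rc[0],1),np.round(rc[1],1),round(rc[2],1))
E
python3 look.py wrist
```

```text
[0.4775 0.1617 0.0506] [ 0.6 -8.5  2.7] 7.08
wrist 0.072 0.084 1618 [189. 101.] [552.5 214.2] [12.  20.5] 10.6
wrist 0.072 0.084 1052 [285. 262.] [486.6 162.5] [ 9.9 33.7] 16.4
wrist 0.058 0.064 497 [264. 103.] [557.6 185. ] [12.1  9.2] 9.7
wrist 0.025 0.033 2591 [209.  38.] [583.2 221.5] [52.4 20.3] 29.2
wrist 0.025 0.033 1091 [245.  31.] [592.7 202.2] [38.4  8. ] 38.2
wrist 0.025 0.033 1082 [238. 135.] [540.2 197.3] [26.4 20. ] 29.0
wrist 0.025 0.033 309 [307. 148.] [539.4 160.2] [17.7  7.9] 38.0
wrist 0.025 0.033 338 [145. 221.] [476.  249.4] [36.9 11.1] 28.1
```

move_arm --increments "-0.4 2 0 0 0 0 255;-0.3 2 0 0 0 0 255;-0.4 2 0 0 0 0 255;-0.3 1.5 0 0 0 0 255;-0.2 1 0 0 0 0 255;-0.2 1 0 0 0 0 255;-0.2 1 0 0 0 0 255;-0.2 1 0 0 0 0 255"

```text
time: 7.8
position: [0.4754, 0.173, 0.0506]
tool_rot: [3.126, 0.274, -0.001]
ft_force: [0.6, -8.1, 3.3]
grip_width: 0.158
grip_force: 25.0
```

move_arm --increments "-0.1 0.5 0 0 0 0 255;-0.1 0.5 0 0 0 0 255;-0.1 0.5 0 0 0 0 255;-0.1 0.5 0 0 0 0 255;-0.1 0.5 0 0 0 0 255;-0.1 0.5 0 0 0 0 255;0 0 0 0 0 0 255;0 0 0 0 0 0 255"

```text
time: 8.47
position: [0.4749, 0.1761, 0.0506]
tool_rot: [3.126, 0.274, -0.001]
ft_force: [1.1, -8.4, 3.1]
grip_width: 0.155
grip_force: 25.0
```

move_arm --increments "0 0.3 0 0 0 0 255;-0.1 0.3 0 0 0 0 255;0 0.3 0 0 0 0 255;-0.1 0.3 0 0 0 0 255;0 0.2 0 0 0 0 255;0 0 0 0 0 0 255;0 0 0 0 0 0 255;0 0 0 0 0 0 255"

```text
time: 9.13
position: [0.4748, 0.1764, 0.0506]
tool_rot: [3.124, 0.273, -0.002]
ft_force: [-0.5, -10.6, 4.5]
grip_width: 0.157
grip_force: 25.0
```

```bash
python3 look.py wrist
```

```text
[0.4748 0.1764 0.0506] [ -0.5 -10.6   4.5] 9.13
wrist 0.072 0.084 1593 [189. 101.] [549.9 228.5] [11.9 20.2] 10.6
wrist 0.072 0.084 1049 [285. 262.] [483.9 177.5] [10.1 34. ] 14.4
wrist 0.058 0.064 530 [265. 104.] [554.8 199.4] [12.4 10. ] 5.1
wrist 0.058 0.064 107 [284. 243.] [487.6 178.1] [ 1.2 13.4] 9.0
wrist 0.025 0.033 2938 [241.  28.] [589.  220.2] [44.3 28. ] 29.5
wrist 0.025 0.033 290 [241.  81.] [565.5 216.5] [ 8.4 11.6] 22.2
wrist 0.025 0.033 236 [170. 222.] [476.1 249.2] [31.9  2.9] 13.3
```

move_arm --increments "-0.1 0.4 0 0 0 0 255;-0.1 0.4 0 0 0 0 255;-0.1 0.4 0 0 0 0 255;0 0.3 0 0 0 0 255;0 0 0 0 0 0 255;0 0 0 0 0 0 255;0 0 0 0 0 0 255;0 0 0 0 0 0 255"

```text
time: 9.85
position: [0.4748, 0.1765, 0.0506]
tool_rot: [3.123, 0.271, -0.002]
ft_force: [-0.5, -12.9, 5.2]
grip_width: 0.161
grip_force: 25.1
```

move_arm --increments "-0.1 0.5 0 0 0 0 255;-0.1 0.5 0 0 0 0 255;0 0 0 0 0 0 255;0 0 0 0 0 0 255;0 0 0 0 0 0 255;0 0 0 0 0 0 255;0 0 0 0 0 0 255;0 0 0 0 0 0 255"

```text
time: 10.52
position: [0.4748, 0.1765, 0.0506]
tool_rot: [3.121, 0.27, -0.002]
ft_force: [1.2, -15.8, 6.0]
grip_width: 0.157
grip_force: 25.1
```

move_arm --increments "0 0 0 0 0 0 130;0 0 0 0 0 0 130;0 0 0 0 0 0 130;0 0 0 0 0 0 130;0 0 0 0 0 0 130;0 -2 10 0 0 0 130;0 0 35 0 0 0 130;-5 0 35 0 0 0 130"

```text
time: 11.18
position: [0.4677, 0.181, 0.1308]
tool_rot: [-3.128, -0.278, 0.005]
ft_force: [1.5, -0.1, 0.7]
grip_width: 0.483
grip_force: 0.0
```

```bash
python3 - <<'E'
from h import *
s=ctrl.get_state();print(s['position'].round(4),s['ft_force'].round(1),s['time'])
p=ctrl.get_image('wrist');save(p,'w2');C=cloud(p)
for t in ('lever_pad','lever'):
    print(t,[(np.round(r['centre'],3),round(r['score'],2)) for r in ctrl.find_in(t,p)])
    for r in ctrl.silhouettes(t,p)[:2]:
        q=C[r['region']&(p['depth']>0)];print(t,len(q),q.min(0).round(3),q.max(0).round(3),np.median(q,0).round(3),np.argwhere(r['region']).mean(0).round())
E
cp h.py /dev/null; python3 look.py wrist
```

```text
[0.4677 0.181  0.1308] [ 1.5 -0.1  0.7] 11.1833
lever_pad [(array([0.548, 0.239, 0.087]), 0.6)]
lever_pad 3022 [0.532 0.191 0.008] [0.564 0.264 0.097] [0.549 0.24  0.085] [ 99. 223.]
lever [(array([0.552, 0.24 , 0.085]), 0.65)]
lever 3000 [0.532 0.192 0.009] [0.563 0.264 0.097] [0.549 0.24  0.085] [ 99. 223.]
[0.4686 0.181  0.1308] [-0.2  0.3 -1.4] 11.43
wrist 0.072 0.084 611 [234. 101.] [549.7 228.9] [11.8 20.8] 10.0
wrist 0.072 0.084 682 [292. 220.] [475.  175.8] [26.5 13.5] 10.6
wrist 0.058 0.064 207 [280. 102.] [555.2 198.6] [11.7  9.2] 11.3
wrist 0.025 0.033 761 [57. 52.] [561.1 377.9] [ 3.4 85.1] 74.7
wrist 0.025 0.033 2650 [256.  35.] [597.8 225. ] [66.3 28.1] 29.4
wrist 0.025 0.033 149 [263.  88.] [566.2 215.4] [ 9.2 11.3] 11.3
```

View pics/w2.png

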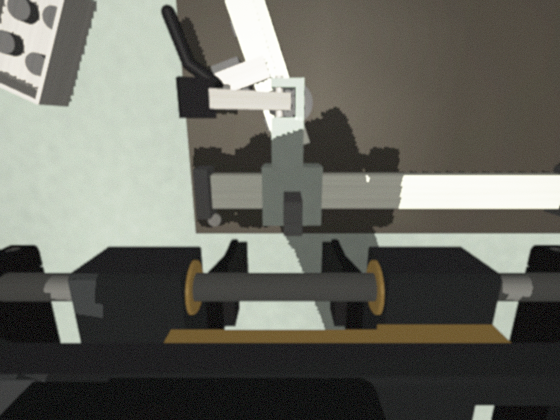

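move_arm --increments "20 15 0 0 0 0 255;25 20 0 0 0 0 255;25 20 0 0 0 0 255;8 10 0 0 0 0 255;0 0 0 0 0 0 255;0 0 -8 0 0 0 255;0 0 -8 0 0 0 255;0 0 0 0 0 0 255"

```text
time: 12.15
position: [0.5446, 0.2439, 0.1117]
tool_rot: [3.127, 0.276, -0.007]
ft_force: [-0.9, 0.6, -0.6]
grip_width: 0.027
grip_force: 0.0
```

move_arm --increments "0 1 -6 0 0 0 255;0 1 -6 0 0 0 255;-0.3 2 -5 0 0 0 255;-0.3 2 -4 0 0 0 255;-0.3 2 -4 0 0 0 255;-0.3 2 -4 0 0 0 255;-0.3 1.5 -4 0 0 0 255;-0.3 1 -4 0 0 0 255"

```text
time: 12.82
position: [0.5446, 0.2595, 0.0777]
tool_rot: [-3.128, -0.278, -0.0]
ft_force: [-2.2, 0.6, 5.2]
grip_width: 0.004
grip_force: 2.1
```

move_arm --increments "0 0.5 -4 0 0 0 255;0 0.5 -4 0 0 0 255;0 0 -3 0 0 0 255;0 0 -3 0 0 0 255;0 0 -2 0 0 0 255;0 0 -2 0 0 0 255;0 0 -1 0 0 0 255;0 0 0 0 0 0 255"

```text
time: 13.48
position: [0.5454, 0.2596, 0.0601]
tool_rot: [3.129, 0.277, 0.002]
ft_force: [-2.3, 0.4, 10.8]
grip_width: -0.002
grip_force: 5.5
```

move_arm --increments "0 0 -1 0 0 0 255;0 0 -1 0 0 0 255;0 0 -1 0 0 0 255;0 0 0 0 0 0 255;0 0 0 0 0 0 255;0 0 0 0 0 0 255;0 0 0 0 0 0 255;0 0 0 0 0 0 255"

```text
time: 14.15
position: [0.5456, 0.2598, 0.0597]
tool_rot: [3.128, 0.276, 0.003]
ft_force: [-7.3, -3.3, 25.5]
grip_width: 0.005
grip_force: 12.8
```

move_arm --increments "0 0 15 0 0 0 255;0 0 30 0 0 0 130;0 0 30 0 0 0 60;-20 -22 10 0 0 0 60;-25 -30 0 0 0 0 60;-25 -30 0 0 0 0 60;0 0 0 0 0 0 60;0 0 0 0 0 0 60"

```text
time: 14.82
position: [0.4743, 0.1737, 0.1401]
tool_rot: [3.126, 0.27, -0.0]
ft_force: [0.9, 0.5, 1.0]
grip_width: 0.448
grip_force: 0.0
```

```bash
python3 look.py wrist
```

```text
[0.4743 0.1737 0.1401] [0.9 0.5 1. ] 14.82
wrist 0.072 0.084 655 [281. 221.] [474.8 175.6] [26.6 14. ] 9.6
wrist 0.058 0.064 2242 [213. 110.] [548.7 233.9] [23.6 78.1] 9.8
wrist 0.025 0.033 2809 [246.  45.] [595.2 223.6] [75.5 28. ] 29.4
wrist 0.025 0.033 731 [55. 59.] [563.2 377.2] [ 3.  89.5] 74.7
wrist 0.025 0.033 340 [547. 194.] [526.1 -63.5] [44.   5.4] 9.6
```

move_arm --increments "0.5 2 -30 0 0 0 60;0 0 -30 0 0 0 60;0 0 -20 0 0 0 60;0 0 -10 0 0 0 60;0 0 0 0 0 0 255;0 0 0 0 0 0 255;0 0 0 0 0 0 255;0 0 0 0 0 0 255"

```text
time: 15.53
position: [0.4768, 0.1801, 0.052]
tool_rot: [-3.129, -0.277, -0.004]
ft_force: [-1.2, 0.2, 0.8]
grip_width: 0.544
grip_force: 0.0
```

move_arm --increments "0 0 0 0 0 0 255;0 0 0 0 0 0 255;0 0 0 0 0 0 255;0 0 0 0 0 0 255;0 0 0 0 0 0 255;0 0 0 0 0 0 255;0 0 0 0 0 0 255;0.3 -2 0 0 0 0 255"

```text
time: 16.2
position: [0.4762, 0.1766, 0.0509]
tool_rot: [3.129, 0.276, 0.001]
ft_force: [-1.3, 1.2, 1.2]
grip_width: 0.159
grip_force: 25.0
```

move_arm --increments "0.9 -5 0 0 0 0 255;1.8 -10 0 0 0 0 255;2.5 -14 0 0 0 0 255;2.5 -14 0 0 0 0 255;2.5 -14 0 0 0 0 255;2.5 -14 0 0 0 0 255;2.5 -14 0 0 0 0 255;2.5 -14 0 0 0 0 255"

```text
time: 16.87
position: [0.4934, 0.0809, 0.0508]
tool_rot: [-3.125, -0.28, -0.001]
ft_force: [-0.7, 6.6, 0.6]
grip_width: 0.156
grip_force: 25.1
```

move_arm --increments "2.5 -14 0 0 0 0 255;2.5 -14 0 0 0 0 255;2.5 -14 0 0 0 0 255;2.5 -14 0 0 0 0 255;2.5 -14 0 0 0 0 255;1.8 -10 0 0 0 0 255;1.1 -6 0 0 0 0 255;0.7 -4 0 0 0 0 255"

```text
time: 17.53
position: [0.5099, -0.0108, 0.0508]
tool_rot: [-3.128, -0.277, -0.001]
ft_force: [-1.0, 5.3, 3.1]
grip_width: 0.159
grip_force: 25.0
```

25 mm left.

move_arm --increments "0.7 -4 0 0 0 0 255;0.7 -4 0 0 0 0 255;0.7 -4 0 0 0 0 255;0.7 -4 0 0 0 0 255;0.4 -2 0 0 0 0 255;0.4 -2 0 0 0 0 255;0.3 -1.5 0 0 0 0 255;0.3 -1.5 0 0 0 0 255"

```text
time: 18.2
position: [0.5139, -0.0335, 0.0508]
tool_rot: [-3.128, -0.279, -0.001]
ft_force: [-0.4, 6.1, 2.9]
grip_width: 0.158
grip_force: 25.0
```

move_arm --increments "0.2 -1 0 0 0 0 255;0.2 -1 0 0 0 0 255;0.2 -1 0 0 0 0 255;0.2 -1 0 0 0 0 255;0.2 -1 0 0 0 0 255;0 0 0 0 0 0 255;0 0 0 0 0 0 255;0 0 0 0 0 0 255"

```text
time: 18.87
position: [0.5144, -0.0362, 0.0508]
tool_rot: [-3.126, -0.28, 0.001]
ft_force: [-2.0, 10.0, 6.0]
grip_width: 0.164
grip_force: 25.0
```

move_arm --increments "0 0 0 0 0 0 110;0 0 0 0 0 0 110;0 0 0 0 0 0 110;0 0 0 0 0 0 110;0 0 0 0 0 0 110;0 0 10 0 0 0 110;0 0 35 0 0 0 90;0 0 38 0 0 -3 90"

```text
time: 19.53
position: [0.5127, -0.0397, 0.1331]
tool_rot: [-3.134, -0.194, 0.008]
ft_force: [1.4, -0.7, 0.0]
grip_width: 0.614
grip_force: 0.0
```

move_arm --increments "20 -11 20 0 0 -7 90;25 -14 20 0 0 -7 90;25 -14 0 0 0 -7 90;25 -14 0 0 0 -7 90;25 -14 0 0 0 -7 90;25 -14 0 0 0 -7 90;25 -14 0 0 0 -7 90;4 -4 0 0 0 -7 90"

```text
time: 20.2
position: [0.6914, -0.1423, 0.1729]
tool_rot: [2.854, -1.313, 0.002]
ft_force: [-1.2, -0.6, -1.0]
grip_width: 0.647
grip_force: 0.0
```

move_arm --increments "0 0 0 0 0 -7 90;0 0 0 0 0 -3 90;0 0 0 0 0 0 90;0 0 0 0 0 0 90;0 0 0 0 0 0 90;0 0 0 0 0 0 90;0 0 0 0 0 0 90;0 0 0 0 0 0 90"

```text
time: 20.87
position: [0.6887, -0.1387, 0.1737]
tool_rot: [2.736, -1.544, 0.0]
ft_force: [-0.5, 0.2, -0.2]
grip_width: 0.648
grip_force: 0.0
```

```bash
python3 look.py wrist top; python3 -c "
from h import *
s=ctrl.get_state();print(s['tool_rot'],s['grip_width'],s['joint_positions'].round(2))"; ls -t pics|head -3
```

```text
[ 0.6887 -0.1387  0.1737] [-0.5  0.2 -0.2] 20.87
wrist 0.025 0.033 1833 [283. 241.] [665.1 -96.8] [109.3  20.8] 30.9
wrist 0.025 0.033 537 [254. 321.] [642.5   4.6] [79.9 10. ] 30.4
wrist 0.025 0.033 121 [323. 322.] [572.8 -34.9] [17.8  8.5] 31.8
[ 2.73599293e+00 -1.54390191e+00 -3.36568116e-05] 0.6494876697522192 [ 0.47  0.49 -0.44  1.35  0.21  1.34 -2.57]
top_2086.png
wrist_2086.png
wrist_1481.png
```

move_arm --increments "0 0 0 0 0 7 90;0 0 0 0 0 7 90;0 0 0 0 0 7 90;0 0 0 0 0 7 90;0 0 0 0 0 7 90;0 0 0 0 0 7 90;0 0 0 0 0 7 90;0 0 0 0 0 7 90"

```text
time: 21.63
position: [0.6887, -0.1387, 0.1736]
tool_rot: [3.141, -0.069, -0.0]
ft_force: [0.2, -0.1, -0.3]
grip_width: 0.644
grip_force: 0.0
```

move_arm --increments "0 0 0 0 0 7 90;0 0 0 0 0 7 90;0 0 0 0 0 7 90;0 0 0 0 0 7 90;0 0 0 0 0 7 90;0 0 0 0 0 7 90;0 0 0 0 0 7 90;0 0 0 0 0 7 90"

```text
time: 22.3
position: [0.6887, -0.1388, 0.1736]
tool_rot: [2.806, 1.413, -0.0]
ft_force: [-0.3, 0.7, 0.2]
grip_width: 0.645
grip_force: 0.0
```

move_arm --increments "0 0 0 0 0 7 90;0 0 0 0 0 7 90;0 0 0 0 0 7 90;0 0 0 0 0 7 90;0 0 0 0 0 7 90;0 0 0 0 0 7 90;0 0 0 0 0 7 90;0 0 0 0 0 7 90"

```text
time: 22.97
position: [0.6887, -0.1389, 0.1736]
tool_rot: [1.814, 2.565, -0.0]
ft_force: [-0.6, -0.1, -0.3]
grip_width: 0.645
grip_force: 0.0
```

move_arm --increments "0 0 0 0 0 7 90;0 0 0 0 0 3.4 90;0 0 0 0 0 0 90;0 0 -30 0 0 0 90;0 0 -30 0 0 0 90;0 0 0 0 0 0 90;0 0 0 0 0 0 90;0 0 0 0 0 0 90"

```text
time: 23.63
position: [0.6895, -0.1385, 0.1151]
tool_rot: [1.583, 2.712, 0.001]
ft_force: [-0.3, -0.4, 0.8]
grip_width: 0.648
grip_force: 0.0
```

```bash
python3 look.py wrist; python3 -c "
from h import *
s=ctrl.get_state();print(s['tool_rot'],s['grip_width'],s['joint_positions'].round(2));r=s['tool_rot'];print(2*np.degrees(np.arctan2(r[1],r[0])))"
```

```text
[ 0.6895 -0.1385  0.1151] [-0.3 -0.4  0.8] 23.63
wrist 0.025 0.033 116 [175.  14.] [548.9 -47.2] [ 2.7 17.6] 4.5
wrist 0.025 0.033 303 [212.  16.] [573.3 -34.7] [17.8  8.8] 29.5
wrist 0.025 0.033 1939 [341.  16.] [652.4   9.6] [100.1   8.6] 29.4
wrist 0.025 0.033 3454 [284. 155.] [665.9 -96.6] [110.2  20.2] 30.7
[1.58190988e+00 2.71121909e+00 2.22666666e-03] 0.6489827747808186 [ 0.8   0.7  -0.98  1.41  0.58  1.34  0.32]
119.47560309536162
```

move_arm --increments "0 0 -25 0 0 0 90;0 0 -30 0 0 0 90;0 0 -25 0 0 0 90;0 0 -15 0 0 0 90;0 0 -6 0 0 0 90;-4 7 0 0 0 0 90;-4 7 0 0 0 0 90;-3 5 0 0 0 0 90"

```text
time: 24.35
position: [0.6786, -0.1176, 0.0148]
tool_rot: [1.58, 2.713, 0.003]
ft_force: [0.5, 0.7, 0.6]
grip_width: 0.648
grip_force: 0.0
```

move_arm --increments "-1.5 3 0 0 0 0 90;-0.5 3 0 0 0 0 90;-0.7 4 0 0 0 0 90;-0.7 4 0 0 0 0 90;-0.9 5 0 0 0 0 90;-0.9 5 0 0 0 0 90;-0.9 5 0 0 0 0 90;-0.9 5 0 0 0 0 90"

```text
time: 25.02
position: [0.6706, -0.085, 0.0125]
tool_rot: [-1.582, -2.714, -0.0]
ft_force: [-0.0, -1.4, 0.3]
grip_width: 0.649
grip_force: 0.6
```

```bash
python3 look.py wrist
```

```text
[ 0.6706 -0.085   0.0125] [-0.  -1.4  0.3] 25.02
wrist 0.072 0.084 393 [193. 319.] [639.4 -96.4] [ 2.3 17.2] 36.2
wrist 0.072 0.084 319 [376. 315.] [696.8 -63.9] [ 2.1 16.8] 22.9
wrist 0.058 0.064 2115 [194.  26.] [592.7  -8.1] [12.9 18.7] 10.0
wrist 0.058 0.064 364 [212. 314.] [ 646.4 -103.9] [ 5.4 12.6] 28.3
wrist 0.058 0.064 366 [357. 314.] [699.5 -73.5] [ 5.4 12.7] 30.3
wrist 0.025 0.033 398 [85. 77.] [548.7 -47.5] [ 2.5 16.5] 10.9
wrist 0.025 0.033 4635 [354.  80.] [652.1   9.9] [100.4   8.3] 29.4
wrist 0.025 0.033 383 [142.  83.] [572.9 -37.8] [16.5  6.4] 11.9
wrist 0.025 0.033 275 [ 73. 111.] [548.6 -63.9] [ 3.5 12.1] 19.1
wrist 0.025 0.033 8602 [281. 231.] [661.9 -72.9] [110.7  32.1] 29.5
```

move_arm --increments "-1.1 6 0 0 0 0 90;-1.1 6 0 0 0 0 90;-1.1 6 0 0 0 0 90;-1.1 6 0 0 0 0 90;-1.1 6 0 0 0 0 90;-1.1 6 0 0 0 0 90;-0.9 5 0 0 0 0 90;-0.5 3 0 0 0 0 90"

```text
time: 25.73
position: [0.6625, -0.0403, 0.0126]
tool_rot: [-1.581, -2.715, -0.001]
ft_force: [-0.5, -0.3, -0.7]
grip_width: 0.652
grip_force: 0.3
```

```bash
python3 look.py wrist | grep -v '58 0'
```

```text
[ 0.6625 -0.0403  0.0126] [-0.5 -0.3 -0.7] 25.73
wrist 0.072 0.084 396 [193. 318.] [631.4 -51.7] [ 2.1 16.8] 35.3
wrist 0.072 0.084 331 [376. 315.] [688.8 -19.5] [ 2.4 17.8] 23.4
wrist 0.025 0.033 272 [82. 98.] [542.5 -11.6] [ 4.5 11.8] 23.5
wrist 0.025 0.033 3706 [316. 176.] [652.1   9.9] [100.1   8.4] 29.5
wrist 0.025 0.033 319 [ 62. 196.] [549.  -59.3] [20.9  3.2] 88.1
wrist 0.025 0.033 8491 [282. 231.] [653.2 -27.8] [110.7  31.1] 29.4
```

move_arm --increments "-0.4 2 0 0 0 0 90;-0.4 2 0 0 0 0 90;-0.4 2 0 0 0 0 90;-0.4 2 0 0 0 0 90;-0.3 1.5 0 0 0 0 90;-0.2 1 0 0 0 0 90;-0.2 1 0 0 0 0 90;0 0 0 0 0 0 90"

```text
time: 26.45
position: [0.6604, -0.0299, 0.0126]
tool_rot: [1.582, 2.714, 0.0]
ft_force: [0.5, -0.4, -0.3]
grip_width: 0.646
grip_force: 0.1
```

move_arm --increments "-0.2 0.4 0 0 0 0 90;-0.2 0.4 0 0 0 0 90;-0.2 0.4 0 0 0 0 90;-0.2 0.4 0 0 0 0 90;-0.2 0.4 0 0 0 0 90;0 0 0 0 0 0 90;0 0 0 0 0 0 90;0 0 0 0 0 0 90"

```text
time: 27.12
position: [0.6594, -0.0281, 0.0126]
tool_rot: [-1.582, -2.714, -0.0]
ft_force: [0.1, -0.6, 1.2]
grip_width: 0.644
grip_force: 0.3
```

```bash
python3 look.py wrist | grep -v '58 0'
```

```text
[ 0.6594 -0.0281  0.0126] [ 0.1 -0.6  1.2] 27.12
wrist 0.072 0.084 403 [193. 319.] [628.2 -39.5] [ 2.7 17.8] 36.3
wrist 0.072 0.084 327 [376. 315.] [685.7  -7. ] [ 2.2 17.3] 23.3
wrist 0.025 0.033 283 [ 79. 126.] [542.4 -11.7] [ 4.8 12.6] 27.8
wrist 0.025 0.033 3475 [309. 200.] [652.   10.1] [99.7  8.4] 29.4
wrist 0.025 0.033 226 [ 58. 224.] [549.1 -61.3] [18.4  3. ] 87.8
wrist 0.025 0.033 7717 [292. 231.] [650.3 -14.9] [109.9  31.6] 28.3
```

move_arm --increments "-0.1 0.3 0 0 0 0 90;-0.2 0.3 0 0 0 0 90;-0.1 0.3 0 0 0 0 90;-0.2 0.3 0 0 0 0 90;-0.1 0.3 0 0 0 0 90;0 0 0 0 0 0 90;0 0 0 0 0 0 90;0 0 0 0 0 0 90"

```text
time: 27.83
position: [0.6587, -0.0266, 0.0126]
tool_rot: [-1.582, -2.714, -0.0]
ft_force: [1.1, -0.5, 0.8]
grip_width: 0.651
grip_force: 0.5
```

move_arm --increments "-0.1 0.2 0 0 0 0 90;-0.1 0.2 0 0 0 0 90;-0.1 0.2 0 0 0 0 90;-0.1 0.2 0 0 0 0 90;0 0 0 0 0 0 90;0 0 0 0 0 0 90;0 0 0 0 0 0 90;0 0 0 0 0 0 90"

```text
time: 28.5
position: [0.6585, -0.026, 0.0126]
tool_rot: [1.582, 2.714, -0.0]
ft_force: [1.0, -1.6, 0.7]
grip_width: 0.645
grip_force: 1.0
```

move_arm --increments "-0.1 0.2 0 0 0 0 90;-0.1 0.2 0 0 0 0 90;-0.1 0.2 0 0 0 0 90;-0.1 0.2 0 0 0 0 90;0 0 0 0 0 0 90;0 0 0 0 0 0 90;0 0 0 0 0 0 90;0 0 0 0 0 0 90"

```text
time: 29.17
position: [0.6584, -0.0259, 0.0126]
tool_rot: [1.582, 2.713, -0.001]
ft_force: [2.7, -3.8, -0.2]
grip_width: 0.647
grip_force: 2.6
```

```bash
python3 look.py wrist | grep -v '58 0'; cp $(ls -t pics/wrist*|head -1) pics/v.png
```

```text
[ 0.6584 -0.0259  0.0126] [ 2.7 -3.8 -0.2] 29.17
wrist 0.072 0.084 402 [193. 319.] [627.3 -37.4] [ 2.5 18.4] 35.6
wrist 0.072 0.084 324 [376. 315.] [684.6  -4.8] [ 2.3 17.4] 22.6
wrist 0.025 0.033 238 [ 32. 103.] [518.9 -10.6] [32.1  0.8] 10.0
wrist 0.025 0.033 295 [ 79. 130.] [541.6 -11.4] [ 7.3 14.9] 38.6
wrist 0.025 0.033 10857 [299. 224.] [655.   -6.5] [110.3  40.3] 29.5
wrist 0.025 0.033 227 [ 59. 229.] [549.2 -60.7] [18.4  3. ] 89.4
```

View pics/v.png

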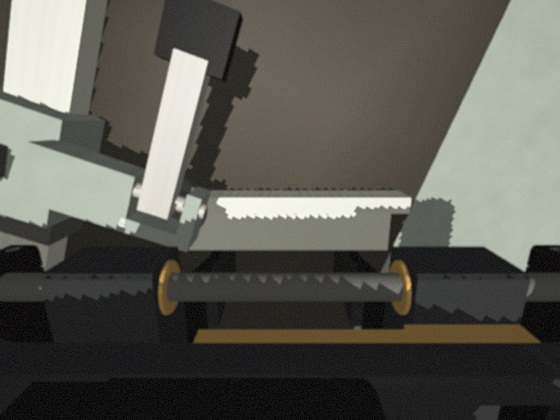

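move_arm --increments "1 -2 0 0 0 0 90;2 -4 0 0 0 0 90;4 -8 0 0 0 0 90;6 -10 0 0 0 0 90;6 -10 0 0 0 0 90;0 0 30 0 0 0 90;0 0 40 0 0 0 90;0 0 40 0 0 0 90"

```text
time: 29.88
position: [0.6764, -0.0606, 0.1225]
tool_rot: [-1.583, -2.71, 0.001]
ft_force: [1.8, -0.0, 0.8]
grip_width: 0.648
grip_force: 0.0
```

move_arm --increments "5 -10 35 0 0 0 90;5 -10 20 0 0 0 90;0 0 0 0 0 0 90;0 0 0 0 0 0 90;0 0 0 0 0 0 90;0 0 0 0 0 0 90;0 0 0 0 0 0 90;0 0 0 0 0 0 90"

```text
time: 30.55
position: [0.6863, -0.0787, 0.1763]
tool_rot: [-1.58, -2.713, 0.001]
ft_force: [0.6, -0.9, 0.5]
grip_width: 0.645
grip_force: 0.0
```

```bash
python3 look.py wrist top| grep -v '58 0'; cp $(ls -t pics/wrist*|head -1) pics/v2.png
```

```text
[ 0.6863 -0.0787  0.1763] [ 0.6 -0.9  0.5] 30.55
wrist 0.072 0.084 724 [119.  59.] [513.7 -37. ] [27. 14.] 10.3
wrist 0.025 0.033 3114 [292. 112.] [648.6  -3.4] [118.8  26.8] 29.6
```

View pics/v2.png

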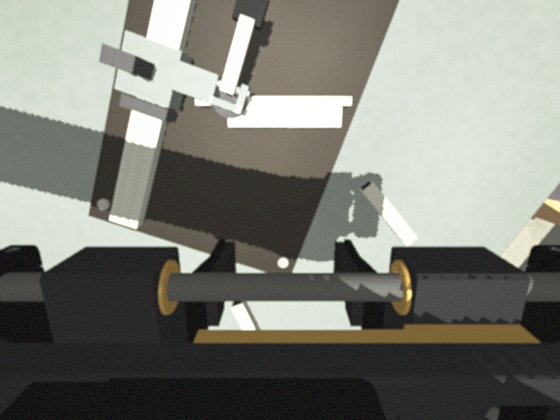

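```bash
python3 -c "
from bench import ctrl
print(ctrl.close_job())"
```

```text
the job is handed in; nothing more can be done
None
```

The job is handed in at about 31 s. The blade was seated on the clamped tube with an estimated 10 N and locked, then the bevel was drawn back to the stop. The loose tube now lies flat against the blade at the same slant, about 29.5° in the world frame, and the gripper is clear. The hand-in call returned no verdict.

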